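# Load the tall jars on the packing lift

## Robot

A 6-joint arm with a two-finger parallel gripper is mounted at the origin on the work surface. World frame = base frame: x ahead of the robot, y to its left, z up, the work surface at z = 0. Lengths are in mm, angles in rad, forces in N, time in s.
With the tool pointing down it reaches from about 300 to 1000 mm from the base axis. Payload 5.1 kg.
Tool frame: the origin (TCP) lies at the very end of the fingers, on their centre line; the grasp point (between the pads) lies 19 mm behind it; z points along the fingers, y is the line along which they close (so a half turn about z gives the same grasp; the last joint's range is limited). The gripper opens to 95 mm and grips with 3 to 60 N. Pads are 20 mm wide; open, the fingers measure 119 mm over their backs; the gripper's body (75 mm by 180 mm) begins 59 mm behind the grasp point.
Start: joints at [-0.083, 0.124, 1.65, -0, 1.367, -0.083], TCP at [649.988, -0.028, 214.656] pointing down, gripper open.
Joint ranges: [-2.61, 2.61], [-1.02, 2.33], [0.03, 2.71], [-1.35, 4.49], [0.32, 2.68], [-2.91, 2.91]. Speed limits (rad/s): [2.57, 2.57, 3.14, 3.14, 3.14, 3.14].

## Interface

Orientations are given as [roll, pitch, yaw] about the fixed x, y, z axes, in that order (R = Rz(yaw) Ry(pitch) Rx(roll)).
In Python, from cell import state, eyes, order gives the robot as it stands.
- The arm moves only by the tool drive_tool, never from a script. Its argument "increments" is a list of rows, each an object of numbers: "x", "y", "z": the shift along the tool's x, y, z scaled (see below); "roll": the turn about the tool's z scaled (see below); "fingers": the gripper's target within -1 to 1 (shut at 1, half-way at 0, fully open at -1). In form: [{"x": .., "y": .., "z": .., "roll": .., "fingers": ..}, ...]. A call has 1 to 8 rows; each row shifts and turns the commanded pose from where the row before left it, along the tool's axes as they then stand; what a row does not reach is not made up. The controller multiplies each number of a shift by 40 mm and each number of a turn by 0.08 rad. A row lasts 1/12 s, in which the tool goes at most 41.7 mm and 7.16 degrees, less where a joint would pass 70% of its speed; a pose out of reach is approached as far as the arm can. A call with a number of a shift or a turn outside -1 to 1 is refused whole. A call with a gripper value outside its range is refused whole. The fingers move at their own pace and stop on an object; "squeeze" is the grip in N (left out, the last holds). Time passes only in rows, so rows that do not move let the fingers close. It gives the time, the measured TCP pose, the force, the opening and the grip force at its end, in the units of the state.
- state(): the state, without advancing time (a new reading comes with each control period).
- eyes.snapshot(name): name is "scene" or "side" or "wrist"; returns the picture (420x560x3 uint8, red, green, blue); there is no depth.
- eyes.camera_info(name): a dict with "camera_matrix" (3x3 intrinsics, pixels), "extrinsics" (4x4, takes a point from camera to world coordinates). Camera axes: x right, y up, looking along -z (the intrinsics and any distortion apply to the point x, -y, -z); pixel columns grow to the right and rows downward; lengths in mm; the calibration is good to about 2 mm. The wrist camera is an equidistant fisheye: a pixel r from the principal point sees the ray r / f radians off the axis. A picture is of the moment at which its call begins: read the wrist's pose just before it. camera_info takes no time and is no camera call; for the wrist camera it gives the pose at the moment of the call.
- order.finish_job(): hands the job in; it is judged then, once.
The state is a dict: "clock": time; "qpos": joint angles; "joint_vel": joint speeds; "joint_torque": joint torques, N m; "position": TCP position; "ee_rot": TCP orientation; "ft_force": force on the tool from outside, world axes, zero at the start; "moment": the same for the moment, N m; "gripper_width": finger opening in mm; "grip_force": force on a finger pad.
Only numpy, scipy, OpenCV 4.12 (cv2) and the standard library are available. Lean on these libraries where they do the work, as an engineer would, in place of code of your own. Each camera call takes 0.05 s, during which the arm holds its last target. There are 200 camera calls.

## Task

Load the two tall jars onto the sprung packing lift, one standing upright in each of its two bays; the short jars are not part of this order. The tray sinks under the weight: set each jar down on it gently, do not drop it.

Things in the scene. Friction and masses are not known exactly. Their poses are not given: they have to be found in the camera images.
- tall_a_mid (a point): Tall jar: upright cylinder 56 mm across, 100 mm high, white plastic with a blue screw lid (top 24 mm, a good place to grip from above), closed, 0.2 to 0.45 kg. It stands on the bench among short jars of the same make and width but 55 mm high. The point is the jar's centre, 50 mm above its underside; z up, yaw means nothing.
- tall_b_mid (a point): The other tall jar, just alike: upright cylinder 56 mm across, 100 mm high, white plastic with a blue screw lid (top 24 mm, a good place to grip from above), closed, 0.2 to 0.45 kg. It stands on the bench among short jars of the same make and width but 55 mm high. The point is the jar's centre, 50 mm above its underside; z up, yaw means nothing.
- tray_top (a point): Middle of the floor of the lift's aluminium tray, 106 (x) by 190 mm (y); sinks with it; z up. Empty it stands 110 mm above the bench, in a fixed well 130 by 220 mm, 80 high. A rim 12 mm high, 4 thick, and a like divider at y = 0 make two bays, 98 (x) by 89 mm (y) inside, with dark rubber floors, centred at x = 0, y = +46.5 and -46.5 mm.
- tray (a joint): How far the tray has sunk, m: 0 empty and fully up, 0.062 fully down. It sinks about 7 mm per newton (one jar 10 to 27 mm, both 24 to 56 mm), so a released jar goes on down with it; well damped, it settles within a second without bouncing.
Things that resemble listed ones, but are neither listed nor needed, are in the scene too. Leave any black or red look-alike of the part that bears tall_a_mid alone.

How it is judged (in metres and radians):
At the end, for the whole second after the job is handed in: Each bay of the tray holds one of the two tall jars (centre within 20 mm of the bay's centre along the tray's x and y), standing on the floor (centre 44 to 56 mm above it) upright to within 0.15 rad, and the tray rests still (under 0.02 m/s), sunk by more than 18 mm under their weight (((x of tall_a_mid in the frame of tray_top between -0.02 and 0.02 m and y of tall_a_mid in the frame of tray_top between 0.0265 and 0.0665 m and z of tall_a_mid in the frame of tray_top between 0.044 and 0.056 m and angle between each of tall_a_mid, tall_b_mid's own z axis and vertical below 0.15 rad and x of tall_b_mid in the frame of tray_top between -0.02 and 0.02 m and y of tall_b_mid in the frame of tray_top between -0.0665 and -0.0265 m and z of tall_b_mid in the frame of tray_top between 0.044 and 0.056 m) or (x of tall_b_mid in the frame of tray_top between -0.02 and 0.02 m and y of tall_b_mid in the frame of tray_top between 0.0265 and 0.0665 m and z of tall_b_mid in the frame of tray_top between 0.044 and 0.056 m and angle between each of tall_b_mid, tall_a_mid's own z axis and vertical below 0.15 rad and x of tall_a_mid in the frame of tray_top between -0.02 and 0.02 m and y of tall_a_mid in the frame of tray_top between -0.0665 and -0.0265 m and z of tall_a_mid in the frame of tray_top between 0.044 and 0.056 m)) and value of joint tray above 0.018 m and velocity of joint tray between -0.02 and 0.02 m/s); the robot touches nothing.
It fails at once if a tall jar is let go in the air more than 15 mm above the tray ((contact force between the fingers and tall_a below 0.05 N and z of tall_a_mid in the frame of tray_top above 0.065 m and x of tall_a_mid in the frame of tray_top between -0.06 and 0.06 m and y of tall_a_mid in the frame of tray_top between -0.1 and 0.1 m) or (contact force between the fingers and tall_b below 0.05 N and z of tall_b_mid in the frame of tray_top above 0.065 m and x of tall_b_mid in the frame of tray_top between -0.06 and 0.06 m and y of tall_b_mid in the frame of tray_top between -0.1 and 0.1 m)).
It also fails if it takes over 58 s, if anything falls off the work surface, if the arm or the gripper's body presses on something with over 40 N, if the wrist force passes 120 N, or if a joint passes its speed limit or range.

## Working session

There is one attempt and no reset: what is moved stays moved. The work goes in short steps, Python scripts to look and compute and a tool call to move; the robot and the scene stay as the last step left them, time stands still between calls to the robot, and variables do not carry over. Pictures are saved under pics/ and viewed, at most 10 in all, crops included, and the job is handed in when it is done.

Besides the shell and the picture viewer there is one more tool, called after ">>>" as name([rows], argument=value, ...), one row to a line, values as JSON. drive_tool: Moves the arm, as the interface text tells. Its arguments: {"type":"object","properties":{"increments":{"type":"array"},"squeeze":{"type":"number"}},"required":["increments"]}

```bash
mkdir -p pics
python3 - <<'E'
from cell import state, eyes
import cv2
print(state())
for n in ("scene","side"):
    im=eyes.snapshot(n); cv2.imwrite(f"pics/{n}0.png",cv2.resize(im[:,:,::-1],(800,600),interpolation=cv2.INTER_CUBIC))
    i=eyes.camera_info(n); print(n,i)
E
```

```text
{'clock': 0.0, 'qpos': array([-8.26051937e-02,  1.24525411e-01,  1.65163552e+00, -4.23428122e-05,
        1.36750220e+00, -8.25947070e-02]), 'joint_vel': array([ 1.13727593e-03, -1.02652022e-03,  4.40584071e-05, -7.12170781e-04,
       -1.04176302e-03,  7.47433167e-04]), 'joint_torque': array([-6.25927078e-04, -4.17603564e+01, -3.59935069e+01,  7.73367751e-02,
        4.92534391e-02, -1.75303944e-04]), 'position': array([6.49370144e+02, 7.54672571e-03, 2.13396656e+02]), 'ee_rot': array([-3.13952582e+00, -1.29504166e-04,  1.57079430e+00]), 'ft_force': array([ 0.927445  , -0.09788596, -0.5643821 ]), 'moment': array([-0.05182723, -0.05249119, -0.00832016]), 'grip_force': 0.0, 'gripper_width': 94.9535879728902}
scene {'camera_matrix': array([[379.13331882,   0.        , 276.5508158 ],
       [  0.        , 379.13331882, 204.90031857],
       [  0.        ,   0.        ,   1.        ]]), 'extrinsics': array([[-4.06378882e-01, -5.85836553e-01,  7.01178820e-01,
         1.08874071e+03],
       [ 9.13635686e-01, -2.51107742e-01,  3.19710391e-01,
         2.61978742e+02],
       [-1.12266034e-02,  7.70545544e-01,  6.37286065e-01,
         6.25922363e+02],
       [ 0.00000000e+00,  0.00000000e+00,  0.00000000e+00,
         1.00000000e+00]])}
side {'camera_matrix': array([[475.7896788 ,   0.        , 288.07142451],
       [  0.        , 475.7896788 , 204.73593196],
       [  0.        ,   0.        ,   1.        ]]), 'extrinsics': array([[-9.98048056e-01,  5.04038187e-02, -3.68718324e-02,
         4.44507043e+02],
       [-5.95233203e-02, -5.89122632e-01,  8.05848310e-01,
         7.47150063e+02],
       [ 1.88958011e-02,  8.06470073e-01,  5.90972901e-01,
         6.17367331e+02],
       [ 0.00000000e+00,  0.00000000e+00,  0.00000000e+00,
         1.00000000e+00]])}
```

View pics/scene0.png

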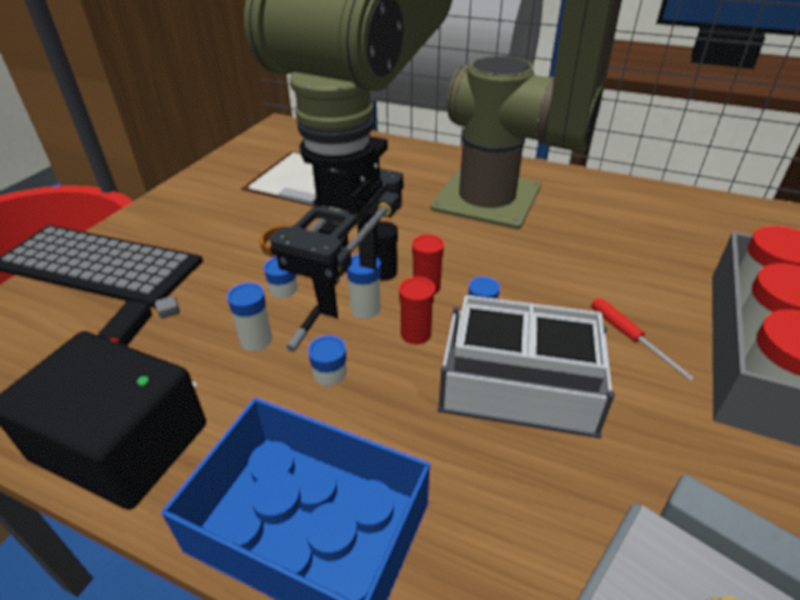

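View pics/side0.png

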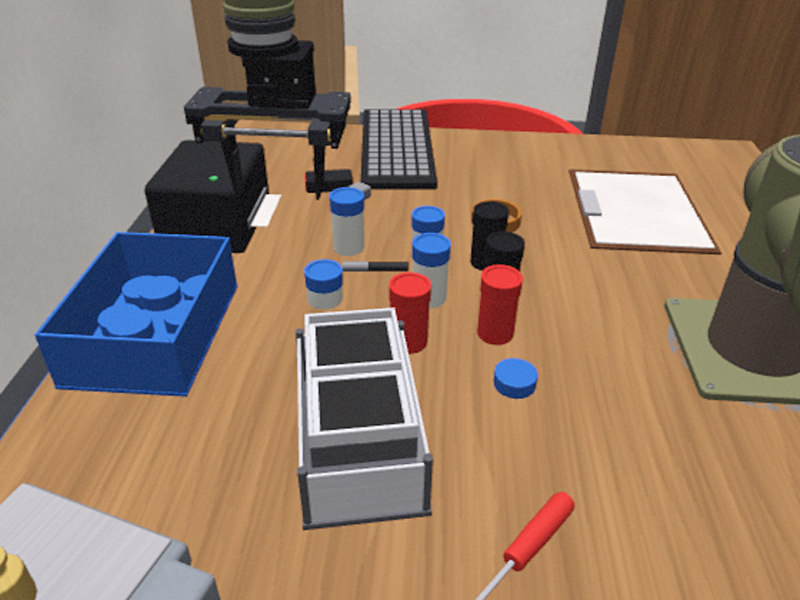

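The scene view shows blue-lidded tall jars at (247,294) and (364,265), and the same two in the side view at (348,196) and (431,242). Two short jars stand near them, along with red and black look-alikes. The lift tray's corners in the side view are about (305,314), (402,309), (418,428) and (308,433).

```bash
cat > h.py <<'E'
import numpy as np
from cell import state, eyes
def ray(n,px,scale=1/1.428571):
    i=eyes.camera_info(n);K=i["camera_matrix"];T=i["extrinsics"]
    d=np.linalg.inv(K)@[px[0]*scale,px[1]*scale,1]; d=np.array([d[0],-d[1],-d[2]])
    return T[:3,3],T[:3,:3]@d
def at(n,px,z,scale=1/1.428571):
    o,d=ray(n,px,scale); return (o+d*(z-o[2])/d[2]).round(1)[:2]
E
python3 - <<'E'
from h import *
import cv2
for l,n,p,z in [("A","scene",(247,294),100),("A","side",(348,196),100),("B","scene",(364,265),100),("B","side",(431,242),100),
 ("red","side",(410,285),100),("red","scene",(417,288),100),("red2","side",(501,275),100),("red2","scene",(428,243),100),("blk","side",(490,212),100),("blk2","side",(505,243),100),
 ("sh","side",(428,216),55),("sh","scene",(281,267),55),("sh2","side",(323,269),55),("sh2","scene",(327,347),55),("sh3","side",(516,372),24),("sh3","scene",(484,285),24)]: print(l,n,at(n,p,z))
for p in [(305,314),(402,309),(418,428),(308,433)]: print("tray side",at("side",p,122))
for p in [(465,300),(603,312),(607,362),(453,349)]: print("tray scene",at("scene",p,122))
a=eyes.snapshot("scene")[:,:,::-1][185:325,150:440];b=eyes.snapshot("side")[:,:,::-1][120:380,190:390]
cv2.imwrite("pics/c1.png",cv2.resize(a,None,fx=2.75,fy=2.75,interpolation=cv2.INTER_CUBIC))
cv2.imwrite("pics/c2.png",cv2.resize(b,None,fx=2.3,fy=2.3,interpolation=cv2.INTER_CUBIC))
E
```

```text
A scene [ 602.  -208.4]
A side [ 593. -209.]
B scene [465.4 -77. ]
B side [456.2 -83. ]
red side [479.8  25.3]
red scene [486.4  24.5]
red2 side [359.6  -8.1]
red2 scene [365.9  -4.3]
blk side [ 368.6 -178.4]
blk2 side [350.  -89.9]
sh side [ 465.2 -235.8]
sh scene [ 474.8 -238.1]
sh2 side [612.2 -66.7]
sh2 scene [615.3 -65.8]
sh3 side [338.1  98.4]
sh3 scene [344.9  95.9]
tray side [597.8 125.1]
tray side [484.8 105.9]
tray side [455.9 293.1]
tray side [560.7 307.5]
tray scene [509.8 108. ]
tray scene [458.8 292.1]
tray scene [554.2 309.6]
tray scene [609.2 124.6]
```

View pics/c1.png

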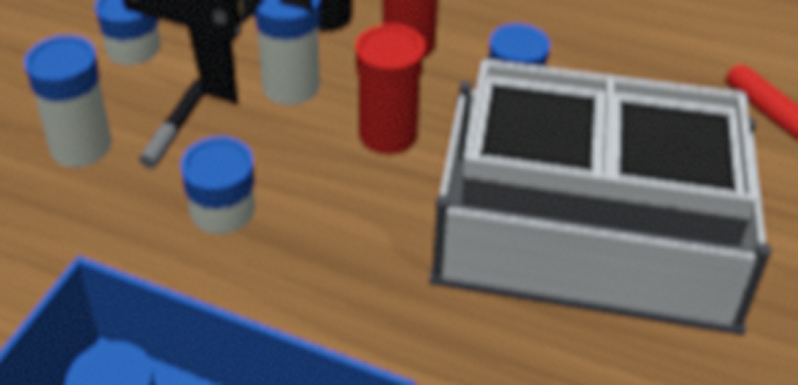

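View pics/c2.png

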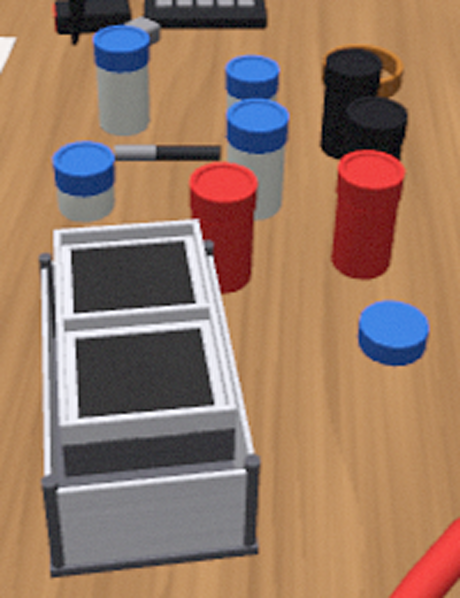

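A tall jar stands at about (598,-209) and the other at about (461,-80). The tray centre is about (529,208) with yaw about 0.19. The grasps look clear, so I'll move above A and check with the wrist camera.

>>> drive_tool([
  {"x":-0.75,"y":-0.19,"fingers":-1},
  {"x":-0.75,"y":-0.19,"fingers":-1},
  {"x":-0.75,"y":-0.19,"fingers":-1},
  {"x":-0.75,"y":-0.19,"fingers":-1},
  {"x":-0.75,"y":-0.18,"fingers":-1},
  {"x":-0.75,"y":-0.18,"fingers":-1},
  {"x":-0.72,"y":-0.18,"fingers":-1},
  {"fingers":-1},
])

```text
invalid input
```

Run:
```python
from h import *
import cv2
print(state()["position"],state()["ee_rot"])
i=eyes.camera_info("wrist");print(i)
cv2.imwrite("pics/w1.png",cv2.resize(eyes.snapshot("wrist")[:,:,::-1],(800,600),interpolation=cv2.INTER_CUBIC))
```

```text
[6.49630118e+02 8.23485621e-03 2.13906642e+02] [-3.14037497e+00 -1.25943469e-04  1.57080058e+00]
{'camera_matrix': array([[325.1922621 ,   0.        , 281.49999268],
       [  0.        , 325.1922621 , 208.9484282 ],
       [  0.        ,   0.        ,   1.        ]]), 'extrinsics': array([[ 9.99999477e-01, -6.65961378e-04,  7.75794774e-04,
         6.49243212e+02],
       [ 4.17637835e-04,  9.58648530e-01,  2.84592378e-01,
         8.09323972e+01],
       [-9.33242052e-04, -2.84591905e-01,  9.58648307e-01,
         3.84185758e+02],
       [ 0.00000000e+00,  0.00000000e+00,  0.00000000e+00,
         1.00000000e+00]])}
```

View pics/w1.png

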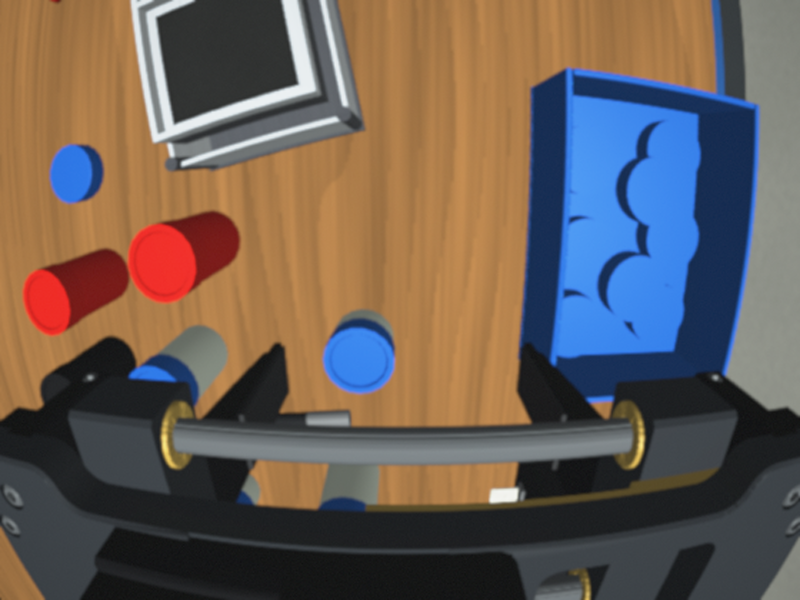

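The wrist view shows the short jar at (359,357), red look-alikes at (162,262) and (48,300), and the tray's nearer bay with its rim corner at (158,140). My move was refused, so I'll resend it with all the keys filled in. I'll stop short of A, where the camera can see its lid.

>>> drive_tool([
  {"x":-0.6,"y":-0.25,"z":0,"roll":0,"fingers":-1},
  {"x":-0.6,"y":-0.25,"z":0,"roll":0,"fingers":-1},
  {"x":-0.6,"y":-0.25,"z":0,"roll":0,"fingers":-1},
  {"x":-0.6,"y":-0.25,"z":0,"roll":0,"fingers":-1},
  {"x":-0.6,"y":-0.25,"z":0,"roll":0,"fingers":-1},
  {"x":0,"y":0,"z":0,"roll":0,"fingers":-1},
])

```text
clock: 0.75
position: [598.6, -123.5, 214.5]
ee_rot: [-3.141, 0.002, 1.567]
ft_force: [0.1, -0.1, -0.4]
gripper_width: 95.1
grip_force: 0.0
```

```bash
cat >> h.py <<'E'
def wat(px,z,T,s=1/1.428571):
    K=np.array([[325.1923,281.5],[325.1923,208.948]])
    u=np.array([px[0]*s-281.5,px[1]*s-208.948]); r=np.hypot(*u); t=r/325.1923
    d=T[:3,:3]@np.array([np.sin(t)*u[0]/r,-np.sin(t)*u[1]/r,-np.cos(t)])
    o=T[:3,3]; return (o+d*(z-o[2])/d[2])[:2].round(1)
E
python3 - <<'E'
from h import *
import cv2
T=np.array([[ 9.99999477e-01,-6.65961378e-04,7.75794774e-04,6.49243212e+02],[4.17637835e-04,9.58648530e-01,2.84592378e-01,8.09323972e+01],[-9.33242052e-04,-2.84591905e-01,9.58648307e-01,3.84185758e+02],[0,0,0,1]])
print("sh2",wat((359,357),55,T),"red",wat((162,262),100,T),"red2",wat((48,300),100,T),"cap",wat((75,173),24,T), "traycorner",wat((158,140),122,T),wat((320,98),122,T))
print(state()["position"])
np.save("T2.npy",eyes.camera_info("wrist")["extrinsics"])
cv2.imwrite("pics/w2.png",cv2.resize(eyes.snapshot("wrist")[:,:,::-1],(800,600),interpolation=cv2.INTER_CUBIC))
E
```

```text
sh2 [615.6 -64.1] red [484.2  22.6] red2 [365.3  -4.9] cap [349.   93.8] traycorner [500.3 103.7] [603.1 119.8]
[ 598.55733924 -123.46204473  214.54615831]
```

View pics/w2.png

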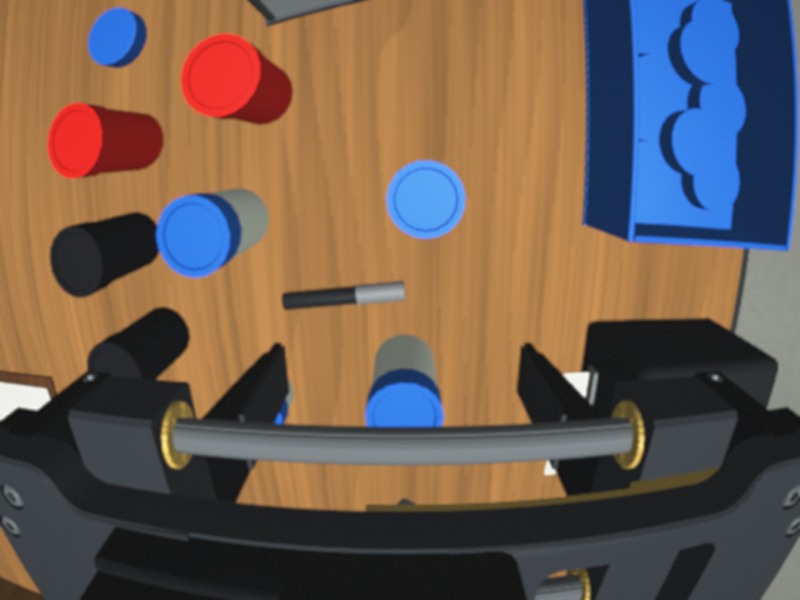

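A's lid is centred near (404,408), partly hidden behind the bar. B's lid is at (197,236), and both are clear of their neighbours.

Run:
```python
from h import *
T=np.load("T2.npy"); print("A",wat((404,408),100,T),"B",wat((197,236),100,T),"sh2",wat((426,199),55,T))
```

```text
A [ 599.1 -207.5] B [462.6 -83.8] sh2 [615.1 -67.4]
```

>>> drive_tool([
  {"x":-0.53,"y":0.01,"z":0,"roll":0,"fingers":-1},
  {"x":-0.53,"y":0.01,"z":0,"roll":0,"fingers":-1},
  {"x":-0.53,"y":0.01,"z":0,"roll":0,"fingers":-1},
  {"x":-0.53,"y":0.0,"z":0,"roll":0,"fingers":-1},
  {"x":0,"y":0,"z":0,"roll":0,"fingers":-1},
  {"x":0,"y":0,"z":0.7,"roll":0,"fingers":-1},
  {"x":0,"y":0,"z":0.7,"roll":0,"fingers":-1},
  {"x":0,"y":0,"z":0.7,"roll":0,"fingers":-1},
])

```text
clock: 1.47
position: [602.0, -203.7, 130.4]
ee_rot: [3.14, -0.0, 1.571]
ft_force: [0.1, 0.6, -0.2]
gripper_width: 95.3
grip_force: 0.0
```

>>> drive_tool([
  {"x":0,"y":0,"z":0.6,"roll":0,"fingers":-1},
  {"x":0,"y":0,"z":0.5,"roll":0,"fingers":-1},
  {"x":0,"y":0,"z":0.4,"roll":0,"fingers":-1},
  {"x":0,"y":0,"z":0,"roll":0,"fingers":-1},
])

```text
clock: 1.8
position: [598.6, -202.1, 65.9]
ee_rot: [-3.134, -0.004, 1.572]
ft_force: [-1.5, -0.5, -0.3]
gripper_width: 95.1
grip_force: 0.0
```

>>> drive_tool([
  {"x":-0.1,"y":0,"z":0,"roll":0,"fingers":-1},
  {"x":0,"y":0,"z":0,"roll":0,"fingers":-1},
  {"x":0,"y":0,"z":0,"roll":0,"fingers":-1},
])

```text
clock: 2.05
position: [602.6, -209.2, 72.8]
ee_rot: [3.139, 0.001, 1.571]
ft_force: [0.5, -0.9, 0.9]
gripper_width: 95.2
grip_force: 0.0
```

>>> drive_tool([
  {"x":0,"y":0,"z":0,"roll":0,"fingers":1},
  {"x":0,"y":0,"z":0,"roll":0,"fingers":1},
  {"x":0,"y":0,"z":0,"roll":0,"fingers":1},
  {"x":0,"y":0,"z":0,"roll":0,"fingers":1},
  {"x":0,"y":0,"z":0,"roll":0,"fingers":1},
  {"x":0,"y":0,"z":0,"roll":0,"fingers":1},
  {"x":0,"y":0,"z":0,"roll":0,"fingers":1},
  {"x":0,"y":0,"z":0,"roll":0,"fingers":1},
], squeeze=30)

```text
clock: 2.72
position: [600.9, -208.8, 70.6]
ee_rot: [-3.141, -0.0, 1.571]
ft_force: [-1.2, 0.0, 1.4]
gripper_width: 55.6
grip_force: 29.9
```

>>> drive_tool([
  {"x":0,"y":0,"z":-0.4,"roll":0,"fingers":1},
  {"x":0,"y":0,"z":-0.6,"roll":0,"fingers":1},
  {"x":0,"y":0,"z":-0.7,"roll":0,"fingers":1},
  {"x":0,"y":0,"z":-0.7,"roll":0,"fingers":1},
  {"x":0,"y":0,"z":-0.7,"roll":0,"fingers":1},
  {"x":0,"y":0,"z":-0.7,"roll":0,"fingers":1},
  {"x":0,"y":0,"z":-0.5,"roll":0,"fingers":1},
  {"x":0,"y":0,"z":0,"roll":0,"fingers":1},
])

```text
clock: 3.38
position: [603.4, -209.7, 248.2]
ee_rot: [3.133, 0.003, 1.571]
ft_force: [1.1, -0.6, -1.9]
gripper_width: 55.6
grip_force: 29.9
```

>>> drive_tool([
  {"x":0.6,"y":-0.2,"z":0,"roll":0,"fingers":1},
  {"x":0.9,"y":-0.2,"z":0,"roll":0,"fingers":1},
  {"x":0.9,"y":-0.2,"z":0,"roll":0,"fingers":1},
  {"x":0.9,"y":-0.2,"z":0,"roll":0,"fingers":1},
  {"x":0.9,"y":-0.2,"z":0,"roll":0,"fingers":1},
  {"x":0.9,"y":-0.2,"z":0,"roll":0,"fingers":1},
  {"x":0.9,"y":-0.2,"z":0,"roll":0,"fingers":1},
  {"x":0.7,"y":-0.18,"z":0,"roll":0,"fingers":1},
])

```text
clock: 4.05
position: [536.1, 61.6, 239.8]
ee_rot: [-3.138, -0.001, 1.572]
ft_force: [0.9, -0.7, -3.3]
gripper_width: 55.7
grip_force: 30.0
```

>>> drive_tool([
  {"x":0,"y":0,"z":0,"roll":0,"fingers":1},
  {"x":0,"y":0,"z":0,"roll":0,"fingers":1},
  {"x":0,"y":0,"z":0,"roll":0,"fingers":1},
  {"x":0,"y":0,"z":0,"roll":0,"fingers":1},
])

```text
clock: 4.38
position: [537.8, 58.3, 241.5]
ee_rot: [-3.14, 0.0, 1.57]
ft_force: [0.2, -0.1, -2.7]
gripper_width: 55.4
grip_force: 30.0
```

Run:
```python
from h import *
import cv2
print(state()["position"])
np.save("T3.npy",eyes.camera_info("wrist")["extrinsics"])
cv2.imwrite("pics/w3.png",cv2.resize(eyes.snapshot("wrist")[:,:,::-1],(800,600),interpolation=cv2.INTER_CUBIC))
```

```text
[537.84843027  58.25210554 241.47207482]
```

View pics/w3.png

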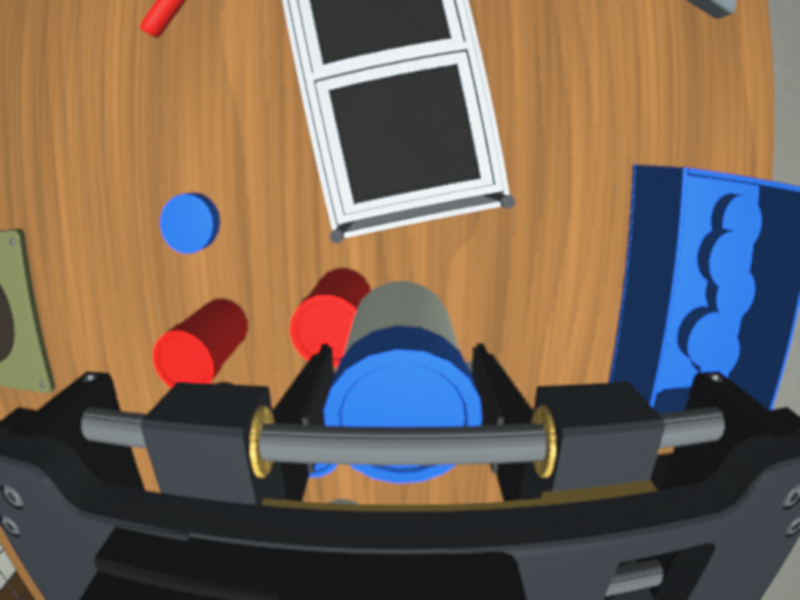

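The near bay's rubber has corners (329,92), (457,64), (480,178) and (354,204). The divider runs from (312,74) to (468,44).

Run:
```python
from h import *
T=np.load("T3.npy")
r=np.array([wat(p,110,T) for p in [(329,92),(457,64),(480,178),(354,204)]]);print(r,r.mean(0))
d=np.array([wat(p,122,T) for p in [(312,74),(468,44)]]);print("div",d,d.mean(0))
n=np.array([wat(p,122,T) for p in [(340,228),(508,193)]]);print("near",n,n.mean(0))
```

```text
[[490.4 187.7]
 [572.4 206. ]
 [587.7 131. ]
 [506.  113.6]] [539.125 159.575]
div [[481.5 198.1]
 [578.  217. ]] [529.75 207.55]
near [[498.   99.5]
 [603.9 122.4]] [550.95 110.95]
```

>>> drive_tool([
  {"x":0.5,"y":-0.06,"z":0,"roll":0,"fingers":1},
  {"x":0.8,"y":-0.06,"z":0,"roll":0,"fingers":1},
  {"x":0.8,"y":-0.06,"z":0,"roll":0,"fingers":1},
  {"x":0.8,"y":-0.06,"z":0,"roll":0,"fingers":1},
  {"x":0.8,"y":-0.06,"z":0,"roll":0,"fingers":1},
  {"x":0.7,"y":-0.06,"z":0,"roll":0,"fingers":1},
  {"x":0.47,"y":-0.09,"z":0,"roll":0,"fingers":1},
  {"x":0,"y":0,"z":0,"roll":0,"fingers":1},
])

```text
clock: 5.1
position: [519.8, 256.2, 242.2]
ee_rot: [-3.141, -0.001, 1.573]
ft_force: [0.4, -1.1, -2.9]
gripper_width: 55.7
grip_force: 30.0
```

>>> drive_tool([
  {"x":0,"y":0,"z":0.3,"roll":0,"fingers":1},
  {"x":0,"y":0,"z":0.3,"roll":0,"fingers":1},
  {"x":0,"y":0,"z":0.3,"roll":0,"fingers":1},
  {"x":0,"y":0,"z":0.3,"roll":0,"fingers":1},
  {"x":0,"y":0,"z":0,"roll":0,"fingers":1},
  {"x":0,"y":0,"z":0,"roll":0,"fingers":1},
  {"x":0,"y":0,"z":0,"roll":0,"fingers":1},
])

```text
clock: 5.68
position: [520.2, 253.6, 194.7]
ee_rot: [3.142, -0.0, 1.57]
ft_force: [0.2, 0.8, -2.1]
gripper_width: 55.7
grip_force: 30.0
```

Now I'll lower it slowly past contact, which should come at TCP z of about 180, and watch the force as the tray takes the weight.

>>> drive_tool([
  {"x":0,"y":0,"z":0.1,"roll":0,"fingers":1},
  {"x":0,"y":0,"z":0.1,"roll":0,"fingers":1},
  {"x":0,"y":0,"z":0.1,"roll":0,"fingers":1},
  {"x":0,"y":0,"z":0.1,"roll":0,"fingers":1},
  {"x":0,"y":0,"z":0.1,"roll":0,"fingers":1},
  {"x":0,"y":0,"z":0.1,"roll":0,"fingers":1},
  {"x":0,"y":0,"z":0.1,"roll":0,"fingers":1},
  {"x":0,"y":0,"z":0,"roll":0,"fingers":1},
])

```text
clock: 6.35
position: [520.0, 254.0, 166.0]
ee_rot: [3.142, 0.0, 1.571]
ft_force: [0.9, 0.8, -1.8]
gripper_width: 55.6
grip_force: 30.0
```

>>> drive_tool([
  {"x":0,"y":0,"z":0,"roll":0,"fingers":1},
  {"x":0,"y":0,"z":0,"roll":0,"fingers":1},
  {"x":0,"y":0,"z":0,"roll":0,"fingers":1},
  {"x":0,"y":0,"z":0,"roll":0,"fingers":1},
])

```text
clock: 6.68
position: [520.0, 254.0, 166.9]
ee_rot: [3.141, -0.0, 1.571]
ft_force: [0.4, -0.3, -0.4]
gripper_width: 55.5
grip_force: 30.0
```

>>> drive_tool([
  {"x":0,"y":0,"z":0.05,"roll":0,"fingers":1},
  {"x":0,"y":0,"z":0.05,"roll":0,"fingers":1},
  {"x":0,"y":0,"z":0,"roll":0,"fingers":1},
  {"x":0,"y":0,"z":0,"roll":0,"fingers":1},
  {"x":0,"y":0,"z":0,"roll":0,"fingers":1},
  {"x":0,"y":0,"z":0,"roll":0,"fingers":1},
])

```text
clock: 7.18
position: [520.1, 254.0, 162.8]
ee_rot: [3.141, -0.0, 1.571]
ft_force: [-1.4, 0.3, 0.1]
gripper_width: 55.6
grip_force: 30.0
```

>>> drive_tool([
  {"x":0,"y":0,"z":0,"roll":0,"fingers":-1},
  {"x":0,"y":0,"z":0,"roll":0,"fingers":-1},
  {"x":0,"y":0,"z":0,"roll":0,"fingers":-1},
  {"x":0,"y":0,"z":0,"roll":0,"fingers":-1},
  {"x":0,"y":0,"z":0,"roll":0,"fingers":-1},
  {"x":0,"y":0,"z":0,"roll":0,"fingers":-1},
  {"x":0,"y":0,"z":0,"roll":0,"fingers":-1},
  {"x":0,"y":0,"z":0,"roll":0,"fingers":-1},
])

```text
clock: 7.85
position: [520.0, 254.0, 162.7]
ee_rot: [3.142, 0.0, 1.571]
ft_force: [-0.1, -0.3, 0.4]
gripper_width: 94.8
grip_force: 0.0
```

>>> drive_tool([
  {"x":0,"y":0,"z":-0.3,"roll":0,"fingers":-1},
  {"x":0,"y":0,"z":-0.5,"roll":0,"fingers":-1},
  {"x":0,"y":0,"z":-0.6,"roll":0,"fingers":-1},
  {"x":0,"y":0,"z":-0.6,"roll":0,"fingers":-1},
  {"x":0,"y":0,"z":0,"roll":0,"fingers":-1},
])

```text
clock: 8.27
position: [522.7, 255.1, 250.1]
ee_rot: [3.131, -0.004, 1.571]
ft_force: [0.9, 0.4, 1.8]
gripper_width: 95.5
grip_force: 0.0
```

>>> drive_tool([
  {"x":-0.6,"y":-0.14,"z":0,"roll":0,"fingers":-1},
  {"x":-0.9,"y":-0.14,"z":0,"roll":0,"fingers":-1},
  {"x":-0.9,"y":-0.14,"z":0,"roll":0,"fingers":-1},
  {"x":-0.9,"y":-0.14,"z":0,"roll":0,"fingers":-1},
  {"x":-0.9,"y":-0.14,"z":0,"roll":0,"fingers":-1},
  {"x":-0.9,"y":-0.14,"z":0,"roll":0,"fingers":-1},
  {"x":-0.9,"y":-0.14,"z":0,"roll":0,"fingers":-1},
  {"x":-0.9,"y":-0.14,"z":0,"roll":0,"fingers":-1},
])

```text
clock: 8.93
position: [474.5, -23.6, 242.9]
ee_rot: [3.141, 0.0, 1.571]
ft_force: [1.3, 0.1, 0.4]
gripper_width: 95.1
grip_force: 0.0
```

>>> drive_tool([
  {"x":-0.8,"y":-0.14,"z":0,"roll":0,"fingers":-1},
  {"x":-0.7,"y":-0.14,"z":0,"roll":0,"fingers":-1},
  {"x":0,"y":0,"z":0,"roll":0,"fingers":-1},
  {"x":0,"y":0,"z":0,"roll":0,"fingers":-1},
  {"x":0,"y":0,"z":0,"roll":0,"fingers":-1},
  {"x":0,"y":0,"z":0,"roll":0,"fingers":-1},
])

```text
clock: 9.43
position: [464.1, -81.1, 242.7]
ee_rot: [3.142, -0.0, 1.572]
ft_force: [0.1, -0.8, 0.0]
gripper_width: 95.2
grip_force: 0.0
```

Run:
```python
from h import *
import cv2
print(state()["position"])
a=eyes.snapshot("scene")[:,:,::-1][150:325,150:440]
b=eyes.snapshot("side")[:,:,::-1][120:380,190:390]
a=cv2.resize(a,None,fx=1.6,fy=1.6,interpolation=cv2.INTER_CUBIC);b=cv2.resize(b,None,fx=1.6,fy=1.6,interpolation=cv2.INTER_CUBIC)
o=np.zeros((416,800,3),np.uint8);o[:280,:464]=a;o[:416,470:790]=b;cv2.imwrite("pics/m4.png",o)
```

```text
[464.14843999 -81.09987557 242.6975726 ]
```

View pics/m4.png

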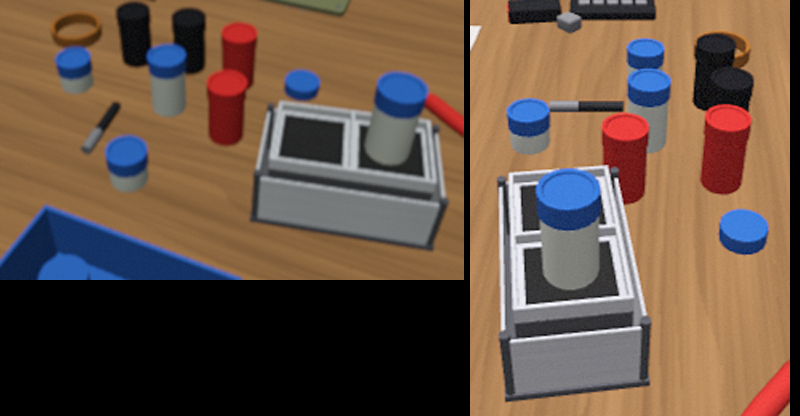

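Jar A stands upright and centred in the far bay. B is undisturbed and directly below the tool, so I'll descend.

>>> drive_tool([
  {"x":0,"y":-0.02,"z":0.5,"roll":0,"fingers":-1},
  {"x":0,"y":0,"z":0.7,"roll":0,"fingers":-1},
  {"x":0,"y":0,"z":0.7,"roll":0,"fingers":-1},
  {"x":0,"y":0,"z":0.7,"roll":0,"fingers":-1},
  {"x":0,"y":0,"z":0.7,"roll":0,"fingers":-1},
  {"x":0,"y":0,"z":0.6,"roll":0,"fingers":-1},
  {"x":0,"y":0,"z":0.4,"roll":0,"fingers":-1},
  {"x":0,"y":0,"z":0,"roll":0,"fingers":-1},
])

```text
clock: 10.2
position: [460.2, -80.2, 66.4]
ee_rot: [-3.134, -0.002, 1.573]
ft_force: [-1.1, 0.1, 0.3]
gripper_width: 94.5
grip_force: 0.0
```

>>> drive_tool([
  {"x":0,"y":0,"z":0,"roll":0,"fingers":-1},
  {"x":0,"y":0,"z":0,"roll":0,"fingers":-1},
  {"x":0,"y":0,"z":0,"roll":0,"fingers":-1},
])

```text
clock: 10.45
position: [464.7, -82.1, 72.6]
ee_rot: [3.138, 0.001, 1.571]
ft_force: [0.7, 0.5, -0.7]
gripper_width: 94.8
grip_force: 0.0
```

>>> drive_tool([
  {"x":0,"y":0,"z":0,"roll":0,"fingers":1},
  {"x":0,"y":0,"z":0,"roll":0,"fingers":1},
  {"x":0,"y":0,"z":0,"roll":0,"fingers":1},
  {"x":0,"y":0,"z":0,"roll":0,"fingers":1},
  {"x":0,"y":0,"z":0,"roll":0,"fingers":1},
  {"x":0,"y":0,"z":0,"roll":0,"fingers":1},
  {"x":0,"y":0,"z":0,"roll":0,"fingers":1},
  {"x":0,"y":0,"z":0,"roll":0,"fingers":1},
], squeeze=30)

```text
clock: 11.12
position: [462.7, -82.0, 70.5]
ee_rot: [-3.14, -0.0, 1.571]
ft_force: [-1.2, -0.5, 1.7]
gripper_width: 56.5
grip_force: 29.8
```

>>> drive_tool([
  {"x":0,"y":0,"z":-0.4,"roll":0,"fingers":1},
  {"x":0,"y":0,"z":-0.6,"roll":0,"fingers":1},
  {"x":0,"y":0,"z":-0.7,"roll":0,"fingers":1},
  {"x":0,"y":0,"z":-0.7,"roll":0,"fingers":1},
  {"x":0,"y":0,"z":-0.7,"roll":0,"fingers":1},
  {"x":0,"y":0,"z":-0.7,"roll":0,"fingers":1},
  {"x":0,"y":0,"z":-0.5,"roll":0,"fingers":1},
  {"x":0,"y":0,"z":0,"roll":0,"fingers":1},
])

```text
clock: 11.78
position: [465.6, -82.6, 247.5]
ee_rot: [3.133, 0.002, 1.571]
ft_force: [0.7, 0.2, -2.0]
gripper_width: 56.3
grip_force: 29.7
```

>>> drive_tool([
  {"x":0.4,"y":0.2,"z":0,"roll":0,"fingers":1},
  {"x":0.85,"y":0.25,"z":0,"roll":0,"fingers":1},
  {"x":0.85,"y":0.25,"z":0,"roll":0,"fingers":1},
  {"x":0.85,"y":0.25,"z":0,"roll":0,"fingers":1},
  {"x":0.85,"y":0.25,"z":0,"roll":0,"fingers":1},
  {"x":0.85,"y":0.25,"z":0,"roll":0,"fingers":1},
  {"x":0.85,"y":0.25,"z":0,"roll":0,"fingers":1},
  {"x":0.57,"y":0.2,"z":0,"roll":0,"fingers":1},
])

```text
clock: 12.45
position: [538.5, 163.6, 239.5]
ee_rot: [-3.138, -0.0, 1.573]
ft_force: [0.1, -0.5, -2.1]
gripper_width: 56.2
grip_force: 29.7
```

>>> drive_tool([
  {"x":0,"y":0,"z":0,"roll":0,"fingers":1},
  {"x":0,"y":0,"z":0,"roll":0,"fingers":1},
  {"x":0,"y":0,"z":0,"roll":0,"fingers":1},
  {"x":0,"y":0,"z":0,"roll":0,"fingers":1},
  {"x":0,"y":0,"z":0,"roll":0,"fingers":1},
])

```text
clock: 12.87
position: [538.9, 159.7, 242.1]
ee_rot: [-3.141, 0.0, 1.569]
ft_force: [-0.2, -0.1, -3.4]
gripper_width: 55.7
grip_force: 29.8
```

>>> drive_tool([
  {"x":0.02,"y":0,"z":0.3,"roll":0,"fingers":1},
  {"x":0,"y":0,"z":0.3,"roll":0,"fingers":1},
  {"x":0,"y":0,"z":0.3,"roll":0,"fingers":1},
  {"x":0,"y":0,"z":0.3,"roll":0,"fingers":1},
  {"x":0,"y":0,"z":0.2,"roll":0,"fingers":1},
  {"x":0,"y":0,"z":0.2,"roll":0,"fingers":1},
  {"x":0,"y":0,"z":0.1,"roll":0,"fingers":1},
  {"x":0,"y":0,"z":0.1,"roll":0,"fingers":1},
])

```text
clock: 13.53
position: [539.1, 161.6, 169.9]
ee_rot: [-3.141, 0.0, 1.571]
ft_force: [0.4, -0.0, -3.3]
gripper_width: 55.6
grip_force: 29.8
```

>>> drive_tool([
  {"x":0,"y":0,"z":0.1,"roll":0,"fingers":1},
  {"x":0,"y":0,"z":0.1,"roll":0,"fingers":1},
  {"x":0,"y":0,"z":0.1,"roll":0,"fingers":1},
  {"x":0,"y":0,"z":0.1,"roll":0,"fingers":1},
  {"x":0,"y":0,"z":0.1,"roll":0,"fingers":1},
  {"x":0,"y":0,"z":0,"roll":0,"fingers":1},
  {"x":0,"y":0,"z":0,"roll":0,"fingers":1},
  {"x":0,"y":0,"z":0,"roll":0,"fingers":1},
])

```text
clock: 14.2
position: [539.3, 161.6, 151.0]
ee_rot: [3.141, -0.0, 1.571]
ft_force: [-0.8, -0.0, -0.8]
gripper_width: 55.8
grip_force: 29.8
```

>>> drive_tool([
  {"x":0,"y":0,"z":0,"roll":0,"fingers":1},
  {"x":0,"y":0,"z":0,"roll":0,"fingers":1},
])

```text
clock: 14.37
position: [539.3, 161.6, 150.9]
ee_rot: [3.141, -0.0, 1.571]
ft_force: [-0.3, -0.3, -0.7]
gripper_width: 55.8
grip_force: 29.8
```

>>> drive_tool([
  {"x":0,"y":0,"z":0.06,"roll":0,"fingers":1},
  {"x":0,"y":0,"z":0.06,"roll":0,"fingers":1},
  {"x":0,"y":0,"z":0.06,"roll":0,"fingers":1},
  {"x":0,"y":0,"z":0,"roll":0,"fingers":1},
  {"x":0,"y":0,"z":0,"roll":0,"fingers":1},
  {"x":0,"y":0,"z":0,"roll":0,"fingers":1},
  {"x":0,"y":0,"z":0,"roll":0,"fingers":1},
  {"x":0,"y":0,"z":0,"roll":0,"fingers":1},
])

```text
clock: 15.03
position: [539.3, 161.6, 143.6]
ee_rot: [3.141, -0.0, 1.571]
ft_force: [0.3, 1.0, -0.2]
gripper_width: 56.0
grip_force: 29.8
```

>>> drive_tool([
  {"x":0,"y":0,"z":0,"roll":0,"fingers":-1},
  {"x":0,"y":0,"z":0,"roll":0,"fingers":-1},
  {"x":0,"y":0,"z":0,"roll":0,"fingers":-1},
  {"x":0,"y":0,"z":0,"roll":0,"fingers":-1},
  {"x":0,"y":0,"z":0,"roll":0,"fingers":-1},
  {"x":0,"y":0,"z":0,"roll":0,"fingers":-1},
  {"x":0,"y":0,"z":0,"roll":0,"fingers":-1},
  {"x":0,"y":0,"z":0,"roll":0,"fingers":-1},
])

```text
clock: 15.7
position: [539.2, 161.6, 143.5]
ee_rot: [3.142, 0.0, 1.571]
ft_force: [-0.4, 0.2, 0.1]
gripper_width: 94.5
grip_force: 0.0
```

>>> drive_tool([
  {"x":0,"y":0,"z":-0.3,"roll":0,"fingers":-1},
  {"x":0,"y":0,"z":-0.5,"roll":0,"fingers":-1},
  {"x":0,"y":0,"z":-0.7,"roll":0,"fingers":-1},
  {"x":0,"y":0,"z":-0.7,"roll":0,"fingers":-1},
  {"x":-0.6,"y":0,"z":-0.5,"roll":0,"fingers":-1},
  {"x":-0.9,"y":0,"z":0,"roll":0,"fingers":-1},
  {"x":-0.9,"y":0,"z":0,"roll":0,"fingers":-1},
  {"x":-0.9,"y":0,"z":0,"roll":0,"fingers":-1},
])

```text
clock: 16.37
position: [539.4, 28.5, 253.6]
ee_rot: [3.139, 0.0, 1.572]
ft_force: [1.2, -0.6, -0.8]
gripper_width: 95.2
grip_force: 0.0
```

>>> drive_tool([
  {"x":-0.7,"y":0,"z":0,"roll":0,"fingers":-1},
  {"x":0,"y":0,"z":0,"roll":0,"fingers":-1},
  {"x":0,"y":0,"z":0,"roll":0,"fingers":-1},
  {"x":0,"y":0,"z":0,"roll":0,"fingers":-1},
  {"x":0,"y":0,"z":0,"roll":0,"fingers":-1},
  {"x":0,"y":0,"z":0,"roll":0,"fingers":-1},
  {"x":0,"y":0,"z":0,"roll":0,"fingers":-1},
])

```text
clock: 16.95
position: [539.2, 2.6, 251.5]
ee_rot: [-3.142, -0.0, 1.572]
ft_force: [0.5, 0.5, -0.3]
gripper_width: 95.4
grip_force: 0.0
```

Run:
```python
from h import *
import cv2
a=eyes.snapshot("scene")[:,:,::-1][150:325,150:440]
b=eyes.snapshot("side")[:,:,::-1][120:380,190:390]
a=cv2.resize(a,None,fx=1.6,fy=1.6,interpolation=cv2.INTER_CUBIC);b=cv2.resize(b,None,fx=1.6,fy=1.6,interpolation=cv2.INTER_CUBIC)
o=np.zeros((416,800,3),np.uint8);o[:280,:464]=a;o[:416,470:790]=b;cv2.imwrite("pics/m5.png",o)
```

```text
(no output)
```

View pics/m5.png

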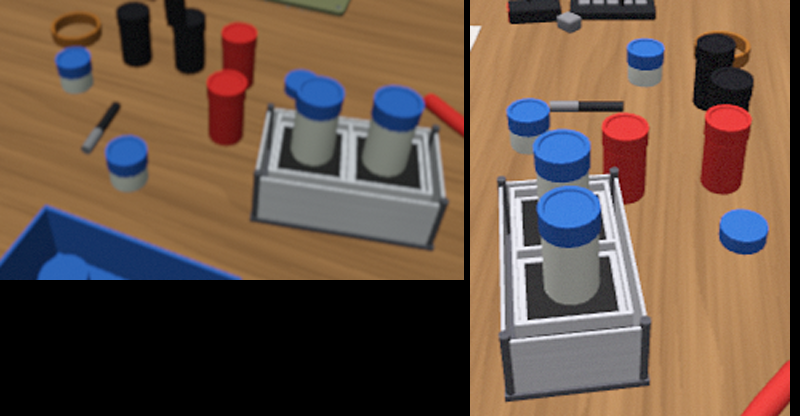

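Both jars stand upright and centred in their bays, at (317,100) and (394,110). The tray has sunk, and the gripper is clear.

```bash
python3 -c "
from cell import order
print(order.finish_job())"
```

```text
the job is handed in; nothing more can be done
None
```

Both tall jars are on the lift, one upright and centred in each bay with the tray sunk under them; I handed the job in at about 17 s, and no verdict was returned.

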